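# Nest the ring cutters in the biscuit tin

## Robot

A 7-joint arm with a two-finger parallel gripper is mounted at the origin on the work surface. World frame = base frame: x ahead of the robot, y to its left, z up, the work surface at z = 0. Lengths are in mm, angles in rad, forces in N, time in s.
With the tool pointing down it reaches from about 400 to 850 mm from the base axis. Payload 6.9 kg.
Tool frame: the origin (TCP) lies between the finger pads; the fingertips stand 14 mm ahead of it and the grasp point (between the pads) lies 5 mm behind it (arm.tip_extent is the distance from the TCP to the fingertips, in mm); z points along the fingers, y is the line along which they close (so a half turn about z gives the same grasp; the last joint's range is limited). The gripper opens to 85 mm and grips with 20 to 120 N. Pads are 22 mm wide; open, the fingers measure 114 mm over their backs; the gripper's body (76 mm by 85 mm) begins 54 mm behind the grasp point. The pads swing forward as they close: fully open they stand 13 mm farther back than shut.
Start: joints at [1.24, 0.507, -0.238, 1.5, 0.126, 1.149, -0.155], TCP at [264.372, -566.321, 245.275] pointing down, gripper open.
Joint ranges: [-3.08, 3.08], [-0.24, 2.05], [-1.43, 1.35], [0, 2.5], [-1.52, 4.66], [0.17, 1.96], [-2.89, 2.89]. Speed limits (rad/s): [2.39, 2.39, 3.14, 3.14, 3.14, 3.14, 3.14].

## Interface

Orientations are given as a unit quaternion [x, y, z, w].
In Python, from bench import arm gives the robot as it stands. Calls block until the motion is done:
- arm.goto(position, orientation): joint-space move of the TCP to a pose.
- arm.movel(position, ori=None, velocity=150, contact_N=None): straight line of the TCP; ori=None keeps the orientation; velocity is the mean speed in mm/s. With contact_N (N) it stops when the force on the tool has changed by that much, and returns True; else False.
- arm.move_j(angles): joint-space move.
- arm.open() and arm.grab(grip_force=None): open the fingers fully, or close them until they stop; grip_force is the grip in N (None keeps the last).
- arm.hold(seconds).
- arm.solve_ik(position, orientation): joint angles nearest the present ones, or None.
- arm.get_state(): the state.
- arm.capture(name): name is "scene" or "top" or "wrist"; returns the picture (384x512x3 uint8, red, green, blue); there is no depth.
- arm.camera_info(name): a dict with "K" (3x3 intrinsics, pixels), "R" (3x3) and "t" (3): a world point X has camera coordinates R X + t; the wrist camera has in their place "hand_eye" (4x4, takes a point from camera to tool coordinates, whose origin is the TCP and whose axes are the flange's). Camera axes: x right, y down, z forward; pixel columns grow to the right and rows downward; lengths in mm; the calibration is good to about 2 mm. The wrist camera is an equidistant fisheye: a pixel r from the principal point sees the ray r / f radians off the axis. A picture is of the moment at which its call begins: read the wrist's pose just before it. camera_info takes no time and is no camera call.
A pose or a line that the arm cannot do raises arm.MotionError and nothing moves.
- arm.close_job(): hands the job in; it is judged then, once.
The state is a dict: "clock": time; "q": joint angles; "dq": joint speeds; "joint_torque": joint torques, N m; "ee_pos": TCP position; "tool_rot": TCP orientation; "contact_force": force on the tool from outside, world axes, zero at the start; "wrist_torque": the same for the moment, N m; "grip_width": finger opening in mm; "grasp_force": force on a finger pad.
Only numpy, scipy, OpenCV 4.12 (cv2) and the standard library are available. Lean on these libraries where they do the work, as an engineer would, in place of code of your own. Each camera call takes 0.05 s, during which the arm holds its last target. There are 200 camera calls.

## Task

Pack the three plain ring cutters from the blue drawer, one inside the other, in the middle of the red biscuit tin: stand the smallest in the tin first, then set the medium one over it, then the largest around both, all three upright on the tin's floor. Then put the red lid on so that it sits fully home. Set each piece down rather than dropping it, and leave the snowflake cutter, the measuring spoons and the doughnut cutter where they lie.

Things in the scene. Friction and masses are not known exactly. Their poses are not given: they have to be found in the camera images.
- tin: open round biscuit tin of faded red with brass bands, standing fixed on the table to one side of the drawer: outer diameter 166 mm, inner diameter 160 mm, height 55 mm; origin at the centre of its underside, z up; its inner floor is 3 mm above the origin and its rim 55 mm above. There is room inside for open fingers around the cutters
- lid_knob (a point): centre of the upright dark-wood knob (24 mm across, 30 mm tall) of the loose red lid, which lies knob up on the table across the drawer from the tin; z up. Below this point: flange (172 mm disc) top 15, flange underside 18, plug (148 mm across, bevelled, 6 mm play all round in the tin) underside 24 mm. Home, the flange rests on the rim and this point is 73 mm above the tin's origin
- small_cutter_center (a point): centre (half-way up, on the axis) of the small plain ring cutter: copper-coloured, an upright tube open at both ends, outer diameter 34 mm, inner diameter 28 mm, wall 3 mm, height 40 mm; lower edge 20 mm below this point; z is its axis (up). Stands loose on the drawer floor, with room for fingers on two opposite sides, not in every direction
- medium_cutter_center (a point): centre (half-way up, on the axis) of the medium plain ring cutter: bright chrome, an upright tube open at both ends, outer diameter 50 mm, inner diameter 44 mm, wall 3 mm, height 40 mm; lower edge 20 mm below this point; z is its axis (up). Stands loose on the drawer floor, with room for fingers on two opposite sides, not in every direction
- large_cutter_center (a point): centre (half-way up, on the axis) of the large plain ring cutter: brass-coloured, an upright tube open at both ends, outer diameter 66 mm, inner diameter 60 mm, wall 3 mm, height 40 mm; lower edge 20 mm below this point; z is its axis (up). Stands loose on the drawer floor, with room for fingers on two opposite sides, not in every direction
- drawer: fixed open drawer of duck-egg blue painted pine, 300 mm along its x and 364 mm along its y, walls 12 mm thick and 50 mm high, inner space 276 x 340 mm; origin at the centre of its underside, z up, dark-lined inner floor 8 mm above the origin. A black iron clamp with a wing knob, 92 mm high and 50 mm wide, grips the middle of its far (+x) wall, reaching from x = 138 to 215 mm
- snowflake: loose tin snowflake cutter lying in the drawer, six-armed, 66 mm across, 18 mm high; origin at the centre of its underside. A bystander
- spoons: three loose brass measuring spoons joined on a pin, lying in the drawer as one fan about 90 mm long (along its x, bowls to +x) and 75 mm wide, 7 mm high; origin near its middle, at its underside. A bystander
- doughnut_cutter: loose chrome doughnut cutter standing on the table beyond the drawer: two concentric rings under a bridge with a handle, 74 mm across, 55 mm high; origin at the centre of its underside. A bystander
Things that resemble listed ones, but are neither listed nor needed, are in the scene too. What is shaped like the part that bears medium_cutter_center but green is not meant.

How it is judged:
By the outcome, as a careful person would: the job done as asked, in the order asked, and still so for the second after the job is handed in, with the robot touching nothing.
It also fails if it takes over 141 s, if anything falls off the work surface, if the arm or the gripper's body presses on something with over 40 N, if the wrist force passes 120 N, or if a joint passes its speed limit or range.

## Working session

There is one attempt and no reset: what is moved stays moved. The work goes in short steps, each a Python script; the robot and the scene stay as the last script left them, time stands still between calls to the robot, and variables do not carry over. Pictures are saved under pics/ and viewed, at most 14 in all, crops included, and the job is handed in when it is done.

```bash
ls; mkdir -p pics
python3 - <<'E'
from bench import arm
import cv2,numpy as np
for n in ("scene","top"):
    im=arm.capture(n); cv2.imwrite(f"pics/{n}0.png",im[:,:,::-1])
    print(n,arm.camera_info(n))
print(arm.camera_info("wrist")); print(arm.get_state())
E
```

```text
pics
scene {'K': array([[477.50823491,   0.        , 247.18605648],
       [  0.        , 477.50823491, 186.16179021],
       [  0.        ,   0.        ,   1.        ]]), 'R': array([[ 0.71743859,  0.69659726,  0.00584168],
       [ 0.47812351, -0.48629502, -0.73137888],
       [-0.50663574,  0.52751247, -0.68194634]]), 't': array([-431.46870086, -260.52262084, 1659.44176539])}
top {'K': array([[404.21806929,   0.        , 248.88778242],
       [  0.        , 404.21806929, 195.65845373],
       [  0.        ,   0.        ,   1.        ]]), 'R': array([[ 0.0752723 , -0.99714824,  0.00542915],
       [-0.96769184, -0.07436044, -0.24092121],
       [ 0.24063787,  0.01288095, -0.97052949]]), 't': array([-40.88090679, 627.38695948, 911.44351054])}
{'K': array([[297.31863964,   0.        , 259.74401295],
       [  0.        , 297.31863964, 195.03578993],
       [  0.        ,   0.        ,   1.        ]]), 'hand_eye': array([[-4.73738549e-04, -9.48088621e-01, -3.18005884e-01,
         8.20311134e+01],
       [ 9.99999773e-01, -6.01510766e-04,  3.03601527e-04,
         1.35067983e+00],
   
[... 191 characters left out ...]
ray([ 1.23951526,  0.50825075, -0.23753989,  1.50101313,  0.12568668,
        1.14890338, -0.15479038]), 'dq': array([ 0.00099302, -0.00197033,  0.00029872, -0.00317048, -0.00028189,
        0.00023917, -0.00187683]), 'joint_torque': array([-4.73987806e-03, -6.21832752e+01, -2.19490014e+00, -2.50201410e+01,
        1.24095220e-02,  7.92695617e-03,  8.27061649e-05]), 'ee_pos': array([ 264.15488144, -565.97033764,  244.52555548]), 'tool_rot': array([ 9.76244841e-01,  2.16668825e-01, -1.77801579e-04, -7.73736721e-04]), 'contact_force': array([0.47133705, 0.21025623, 0.08812788]), 'wrist_torque': array([-0.00708001,  0.01525499,  0.02034979]), 'grasp_force': 0.0, 'grip_width': 85.27385819049829}
```

View pics/top0.png

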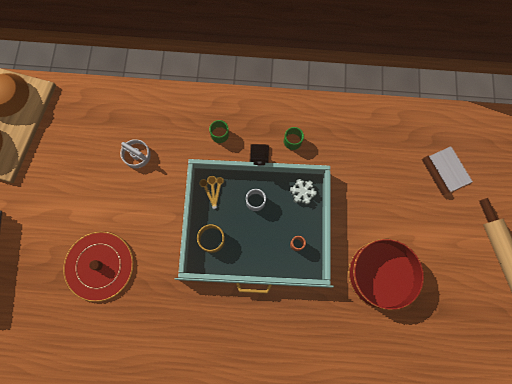

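View pics/scene0.png

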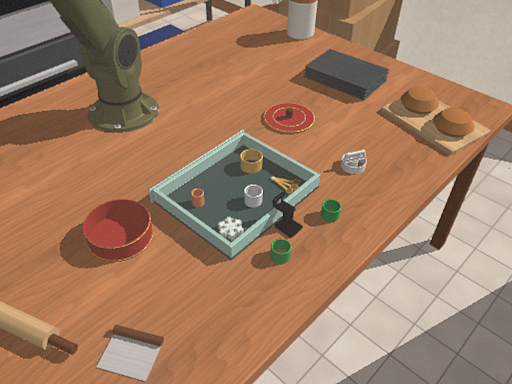

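The top view (up = +x, left = +y) shows the large brass ring at (210,238), medium chrome at (256,200), small copper at (298,243), tin at (387,275) and lid knob at (96,266). The scene view agrees. The two green cups beyond the drawer are decoys. Next I'll get rough positions.

```bash
cat > h.py <<'E'
from bench import arm
import cv2,numpy as np
from scipy.spatial.transform import Rotation as Rot
def top_pt(uv,z):
    c=arm.camera_info("top"); R,t=c["R"],c["t"]
    d=R.T@np.linalg.inv(c["K"])@[uv[0],uv[1],1]; o=-R.T@t
    return o+d*(z-o[2])/d[2]
def shot(name):
    s=arm.get_state(); im=arm.capture("wrist"); cv2.imwrite(f"pics/{name}.png",im[:,:,::-1])
    return im,np.array(s["ee_pos"]),np.array(s["tool_rot"])
def wrist_pt(uv,z,ee,q):
    c=arm.camera_info("wrist"); K=c["K"]; H=c["hand_eye"]
    uv=np.atleast_2d(uv).astype(float); x=(uv-[K[0,2],K[1,2]])/K[0,0]
    r=np.linalg.norm(x,axis=1)+1e-9
    d=np.c_[x*(np.sin(r)/r)[:,None],np.cos(r)]
    R=Rot.from_quat(q); d=R.apply(d@H[:3,:3].T); o=ee+R.apply(H[:3,3])
    return o+d*((z-o[2])/d[:,2])[:,None]
def down(yaw):
    return [np.cos(yaw/2),np.sin(yaw/2),0,0]
def circ(p):
    A=np.c_[2*p[:,:2],np.ones(len(p))]; b=(p[:,:2]**2).sum(1)
    s=np.linalg.lstsq(A,b,rcond=None)[0]; return s[0],s[1],np.sqrt(s[2]+s[0]**2+s[1]**2)
E
python3 - <<'E'
from h import *
for n,uv,z in [("L",(210,238),28),("M",(256,200),28),("S",(298,243),28),("tinrim",(387,273),55),("knobtop",(95,265),39),("clamp",(260,147),92),
 ("wallTL",(190,163),50),("TR",(329,167),50),("BL",(180,279),50),("BR",(330,284),50),("snow",(303,191),18),("spoon",(213,193),7)]:
    print(n,top_pt(uv,z).round(0))
print(arm.tip_extent)
for p in [(560,60,220)]:
  for a in (90,-90): print(a, arm.solve_ik(p,down(np.radians(a))))
E
```

```text
L [524.  96.  28.]
M [631. -12.  28.]
S [ 529. -124.   28.]
tinrim [ 469. -337.   55.]
knobtop [436. 368.  39.]
clamp [751. -11.  92.]
wallTL [710. 164.  50.]
TR [ 726. -192.   50.]
BL [418. 156.  50.]
BR [ 434. -202.   50.]
snow [ 667. -132.   18.]
spoon [646. 102.   7.]
14.0
90 [ 0.36710566  0.52287356 -0.81412883  1.70063313  0.41926307  1.10166959
 -0.57421724]
-90 [-0.79679155  0.67856898  1.15174274  1.71517369 -0.66339245  1.19743549
 -2.60960817]
```

Run:
```python
from h import *
print("knob ik",arm.solve_ik((436,368,250),down(np.pi/2)), "tin low",arm.solve_ik((469,-337,40),down(np.pi/2)))
out={}
for n,p in [("tin",(469,-337,270)),("S",(529,-124,200)),("M",(631,-12,200)),("L",(524,96,200))]:
    arm.goto(p,down(np.radians(92)) if n!="tin" else down(np.pi/2))
    arm.hold(0.2)
    im,ee,q=shot("w_"+n); out[n]=(im,ee,q); print(n,ee.round(1),q.round(3),arm.get_state()["clock"])
np.save("shots.npy",out,allow_pickle=True)
mm=np.vstack([np.hstack([out["tin"][0],out["S"][0]]),np.hstack([out["M"][0],out["L"][0]])])
cv2.imwrite("pics/m1.png",cv2.resize(mm,(800,600),interpolation=cv2.INTER_AREA)[:,:,::-1])
```

```text
knob ik [-0.1292411   0.56582394 -1.0164283   1.63457336  0.50505257  1.22872479
 -1.25059386] tin low [ 0.83443168  0.69303584 -0.4041457   1.85905952  0.41476261  0.67312825
  0.185008  ]
tin [ 468.1 -338.4  269.7] [ 0.708  0.706 -0.    -0.   ] 1.525
S [ 529.  -125.9  200.2] [ 0.696  0.718 -0.     0.   ] 2.7
M [630.6 -13.7 200.1] [ 0.695  0.719 -0.     0.   ] 3.6083
L [524.8  94.8 199.8] [ 0.696  0.718 -0.     0.   ] 4.5167
```

View pics/m1.png

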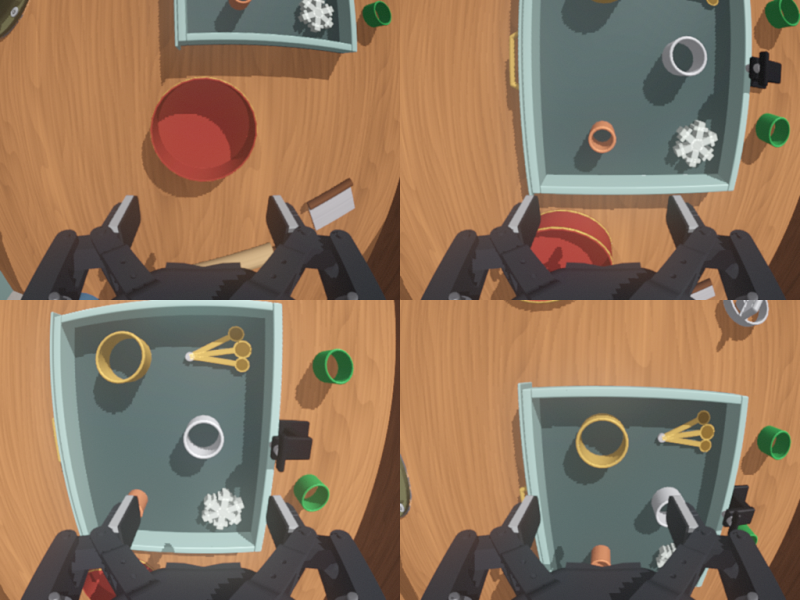

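Everything is visible and clear: the tin mid-frame, large at mosaic (602,440) with room along x, medium at (204,438), small at (601,137). Next I'll shoot each from its nadir, so that the outer contour is the top rim, and fit circles.

```bash
cat >> h.py <<'E'
HSV={"S":[((3,110,90),(14,255,255))],"L":[((15,90,80),(32,255,255))],"M":[((0,0,120),(179,45,255))],"tin":[((0,140,40),(6,255,255)),((172,140,40),(179,255,255))]}
HSV["lid"]=HSV["tin"]
def fit(im,ee,q,key,z,guess=(260,99)):
    h=cv2.cvtColor(im,cv2.COLOR_RGB2HSV); m=0
    for a,b in HSV[key]: m=m|cv2.inRange(h,a,b)
    m=cv2.morphologyEx(m,cv2.MORPH_CLOSE,np.ones((3,3)))
    cs,_=cv2.findContours(m,cv2.RETR_EXTERNAL,cv2.CHAIN_APPROX_NONE)
    cs=[c for c in cs if cv2.contourArea(cv2.convexHull(c))>150]
    c=min(cs,key=lambda c:np.linalg.norm(c.reshape(-1,2).mean(0)-guess))
    hull=cv2.convexHull(c).reshape(-1,2)
    return np.array(circ(wrist_pt(hull+0.0,z,ee,q))),c
def look(key,xy,z,tcpz=200,name=None):
    arm.goto((xy[0],xy[1]-82,tcpz),down(np.pi/2)); arm.hold(0.2)
    im,ee,q=shot(name or "n_"+key); f,c=fit(im,ee,q,key,z)
    v=im.copy(); cv2.drawContours(v,[c],-1,(255,0,255),1)
    print(key,f.round(1),round(arm.get_state()["clock"],1)); return f,v
E
python3 - <<'E'
from h import *
vs=[]
for k,xy,z,tz in [("lid",(436,368),9,250),("L",(524,96),48,200),("M",(631,-12),48,200),("S",(529,-124),48,200),("tin",(469,-337),55,250)]:
    f,v=look(k,xy,z,tz); vs.append(cv2.resize(v[:260],(400,203)))
    if k=="lid":
        cv2.imwrite("pics/lidraw.png",v[:,:,::-1])
vs.append(vs[0]*0)
cv2.imwrite("pics/m2.png",np.vstack([np.hstack(vs[:2]),np.hstack(vs[2:4]),np.hstack(vs[4:])])[:600,:,::-1])
E
```

```text
lid [438.  370.2  82.8] 5.6
L [524.3  93.4  33.5] 7.0
M [623.8  30.4  63.1] 7.9
S [ 528.3 -122.9   17.1] 8.8
tin [ 469.4 -340.7   82. ] 10.0
```

View pics/m2.png

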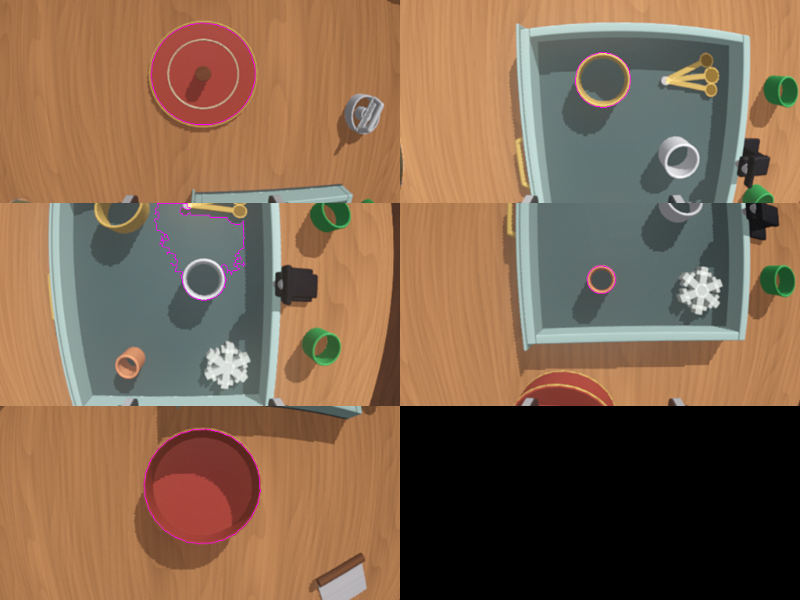

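```bash
cat >> h.py <<'E'
HSV["M"]=[((0,0,165),(179,40,255))]
Q=down(np.pi/2)
def err(p):
    arm.hold(0.3); return np.array(p)-arm.get_state()["ee_pos"]
def stat(m=""):
    s=arm.get_state(); print(m,round(s["clock"],1),s["ee_pos"].round(1),"w",round(s["grip_width"],1),"F",s["contact_force"].round(1),"g",round(s["grasp_force"],1))
def pick(xy,z=32,force=30,over=150):
    p=np.array([xy[0],xy[1],over]); arm.open(); arm.goto(p,Q); e=err(p); print("err",e.round(2))
    arm.movel(p+e,velocity=50)
    c=arm.movel([p[0]+e[0],p[1]+e[1],z+e[2]],velocity=120,contact_N=8); arm.hold(0.2); stat(f"low {c}")
    arm.grab(force); arm.hold(0.3); stat("grab")
    arm.movel([p[0]+e[0],p[1]+e[1],over],velocity=120); stat("up")
def place(xy,z,over=150,N=4,below=4):
    p=np.array([xy[0],xy[1],over]); arm.goto(p,Q); e=err(p); print("err",e.round(2))
    arm.movel(p+e,velocity=50); arm.hold(0.2); stat("above")
    arm.movel([p[0]+e[0],p[1]+e[1],z+12+e[2]],velocity=100); arm.hold(0.2)
    c=arm.movel([p[0]+e[0],p[1]+e[1],z-below+e[2]],velocity=20,contact_N=N); stat(f"down {c}")
E
python3 - <<'E'
from h import *
pick((528.3,-122.9))
place((469.4,-340.7),27)
E
```

```text
err [-0.03  0.9  -0.12]
low False 13.3 [ 528.6 -122.2   32.5] w 85.5 F [0.6 0.7 0.4] g 0.0
grab 14.1 [ 528.3 -122.    32. ] w 32.3 F [-1.6 -1.5  4.4] g 30.0
up 15.2 [ 527.8 -122.   149.3] w 32.2 F [-0.6  0.7 -1. ] g 29.7
err [-0.75 -1.27 -0.19]
above 16.9 [ 468.6 -342.   149.8] w 32.1 F [-0.2 -0.8  0.3] g 29.7
down True 19.0 [ 468.5 -342.    27. ] w 32.4 F [-0.9  0.6  7.9] g 30.4
```

Run:
```python
from h import *
p=arm.get_state()["ee_pos"]
arm.open(); arm.hold(0.3); arm.movel([p[0],p[1],170],velocity=120)
n=np.array([arm.get_state()["ee_pos"] for _ in range(6)]); print("noise",n.std(0))
f,v=look("S",(469.4,-340.7),43,200,"tinS"); cv2.imwrite("pics/tinS.png",v[:,:,::-1])
f2,v=look("M",(631,-12),48,200,"n_M2"); cv2.imwrite("pics/m3.png",v[:,:,::-1])
```

```text
noise [0.00000000e+00 0.00000000e+00 2.84217094e-14]
S [ 360.2 -628.5  562.5] 21.9
M [631.9 -10.2  25.2] 23.5
```

View pics/tinS.png

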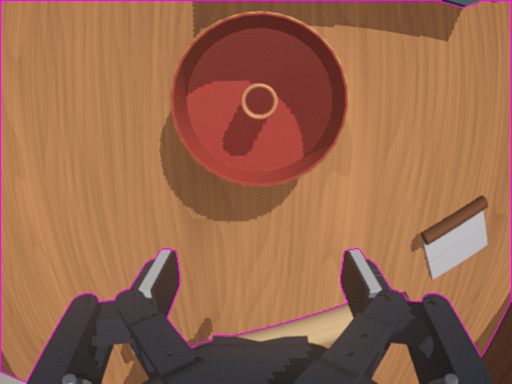

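Small stands upright at the tin's centre, pixel (260,101), outer radius about 18 px. The colour mask leaked into the wood, so I'll segment by green level in a crop next. The medium fit is good (radius 25.2). I'll pick the medium up, look at the small again on the way and place it.

```bash
cat >> h.py <<'E'
def ring_in_tin(name,z=43,tz=200,half=60,gth=90):
    p=np.array((469.4,-422.7,tz)); arm.goto(p,Q); arm.hold(0.4)
    im,ee,q=shot(name); c0=np.array((260,101)); m=np.zeros(im.shape[:2],np.uint8)
    cv2.circle(m,(260,101),half,255,-1); m&=((im[:,:,1]>gth)*255).astype(np.uint8)
    pts=cv2.findNonZero(m); hull=cv2.convexHull(pts).reshape(-1,2)
    f=np.array(circ(wrist_pt(hull,z,ee,q))); print(name,"ring",f.round(1),"ee",ee.round(1)); 
    ft,_=fit(im,ee,q,"tin",55); print("tin",ft.round(1))
    return f
E
python3 - <<'E'
from h import *
pick((631.9,-10.2))
f=ring_in_tin("tinS2",half=32)
if abs(f[2]-17)<1.5: place(f[:2],27)
E
```

```text
err [-0.32  1.25 -0.46]
low False 26.1 [632.   -9.   32.3] w 85.6 F [-0.  -0.4 -1.3] g 0.0
grab 26.8 [631.7  -8.9  31.9] w 48.7 F [-1.3 -0.7  5.4] g 31.4
up 27.9 [631.1  -9.1 149.1] w 48.7 F [ 0.5  0.2 -0.4] g 31.0
tinS2 ring [ 469.6 -342.3   17.3] ee [ 469.6 -422.4  200. ]
tin [ 469.3 -340.7   82.2]
err [-0.05  1.04 -0.3 ]
above 31.2 [ 469.6 -341.3  149.7] w 48.4 F [ 0.2  0.7 -1.6] g 31.0
down True 33.3 [ 469.5 -341.2   26.8] w 48.4 F [-0.9  0.8  6.9] g 31.7
```

Run:
```python
from h import *
cv2.imwrite("pics/s1.png",arm.capture("scene")[130:330,30:330,::-1].repeat(2,0).repeat(2,1)); stat()
```

```text
33.3 [ 469.5 -341.2   26.8] w 48.4 F [-1.1  0.3  6.6] g 31.7
```

View pics/s1.png

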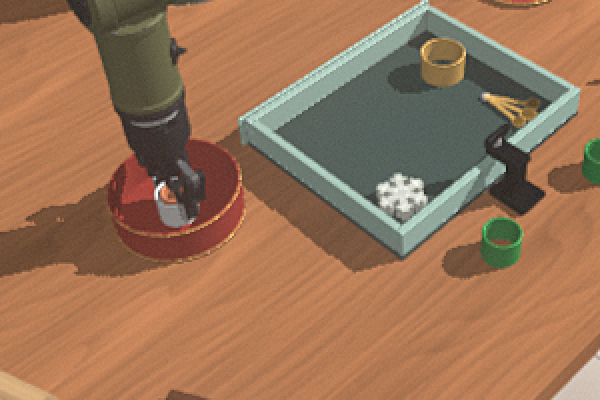

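The medium is down at floor height (z 26.8) with the copper ring visible inside it. Now I'll release it, pick the large one, re-measure and place it.

Run:
```python
from h import *
p=arm.get_state()["ee_pos"]
arm.open(); arm.hold(0.3); arm.movel([p[0],p[1],170],velocity=120)
pick((524.3,93.4))
f=ring_in_tin("tinM",half=42)
if abs(f[2]-25)<1.5: place(f[:2],27)
```

```text
err [-0.16  0.66  0.04]
low False 39.1 [524.5  94.1  32.6] w 85.3 F [-0.2 -0.1 -0.3] g 0.0
grab 39.8 [524.4  94.   32.8] w 65.9 F [-1.7 -1.   7.6] g 31.7
up 40.9 [523.7  93.8 149.3] w 66.1 F [-0.7  0.2 -0.4] g 33.5
tinM ring [ 470.4 -342.5   25.9] ee [ 469.6 -422.4  200. ]
tin [ 469.4 -340.6   82.2]
err [-0.07  1.05 -0.31]
above 44.5 [ 470.3 -341.5  149.7] w 66.0 F [ 0.2 -0.7 -1.4] g 33.6
down True 46.5 [ 470.2 -341.4   27.9] w 66.0 F [-1.1  0.8  7.8] g 34.1
```

Run:
```python
from h import *
p=arm.get_state()["ee_pos"]
arm.open(); arm.hold(0.3); arm.movel([p[0],p[1],170],velocity=120)
f=ring_in_tin("tinL",half=52)
im=cv2.imread("pics/tinL.png")[0:200,160:360]
f2,v=look("lid",(438,370),9,200,"lid2")
cv2.imwrite("pics/m4.png",np.hstack([cv2.resize(im,(400,400)),cv2.resize(v[0:200,160:360,::-1],(400,400))]))
```

```text
tinL ring [ 471.2 -341.8   33.6] ee [ 469.6 -422.   200. ]
tin [ 469.3 -340.7   82.2]
lid [437.9 370.2  83. ] 52.1
```

View pics/m4.png

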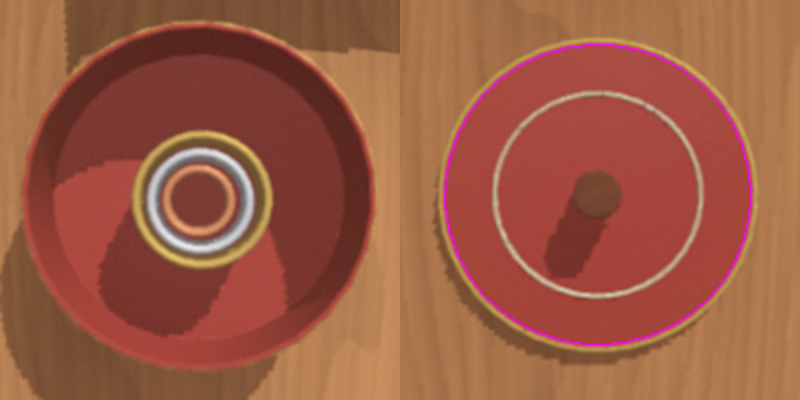

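The three rings are nested and concentric at the tin's centre (left half), and the lid's knob is concentric with the lid (right half). Now the lid.

Run:
```python
from h import *
pick((437.9,370.2),z=26,force=80,over=200)
place((469.4,-340.8),75,over=200,N=6,below=3)
```

```text
err [-0.53  1.09 -0.04]
low False 55.1 [437.6 371.4  26.4] w 85.4 F [-0.1  0.6  0.3] g 0.0
grab 56.0 [437.4 371.4  26.3] w 21.5 F [-0.7 -0.8  5.1] g 78.2
up 57.6 [437.2 371.  199.3] w 21.9 F [-1.   0.  -1.7] g 78.3
err [-0.24 -0.32 -0.05]
above 60.9 [ 469.1 -341.2  200. ] w 21.6 F [-0.3 -0.6 -0.9] g 78.3
down True 63.0 [ 469.1 -341.1   75.3] w 21.7 F [-0.8 -0.3  5.1] g 78.8
```

Run:
```python
from h import *
p=arm.get_state()["ee_pos"]
arm.open(); arm.hold(0.3); arm.movel([p[0],p[1],200],velocity=120)
arm.goto((469.4,-422,250),Q); arm.hold(.3)
im,ee,q=shot("fin"); f,_=fit(im,ee,q,"lid",58); print(f.round(1))
arm.goto((520,-20,330),Q); arm.hold(.3); stat()
s=arm.capture("scene"); cv2.imwrite("pics/fin.png",np.hstack([cv2.resize(im[0:200,160:360],(400,400)),cv2.resize(s[180:280,60:160],(400,400),interpolation=cv2.INTER_CUBIC)])[:,:,::-1])
```

```text
[ 469.9 -342.    83. ]
 67.8 [520.1 -20.6 329.8] w 85.6 F [0.5 0.4 0.2] g 0.0
```

View pics/fin.png

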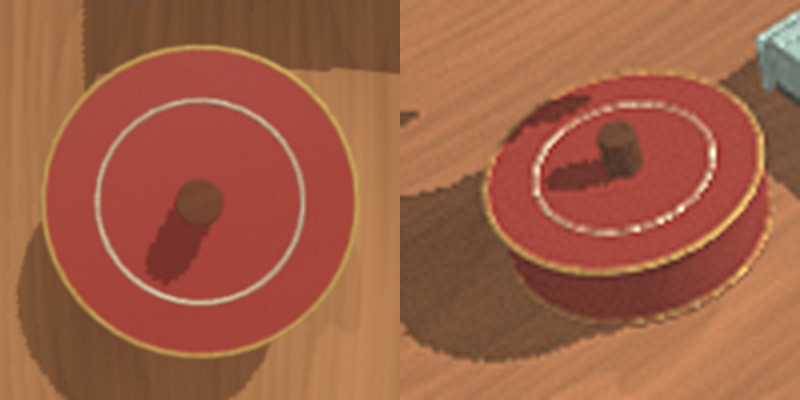

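The lid sits flat and centred on the tin in both views.

```bash
python3 -c "
from bench import arm
print(arm.close_job())"
```

```text
the job is handed in; nothing more can be done
None
```

The small, medium and large ring cutters are nested upright in the middle of the red tin and the lid is fully home; I handed the job in at about 68 s of the 141 s allowed, and no result came back.

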